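Square the price-card holder against the stall's edge rail

ROBOT

A 6-joint arm with a two-finger parallel gripper is mounted at the origin on the work surface. World frame = base frame: x ahead of the robot, y to its left, z up, the work surface at z = 0. Lengths are in m, angles in rad, forces in N, time in s.
With the tool pointing down it reaches from about 0.4 to 0.925 m from the base axis. Payload 12.5 kg.
Tool frame: the origin (TCP) lies on the centre line of the jaws, within the pads' length; the fingertips stand 25 mm ahead of it and the grasp point (between the pads) lies 6 mm ahead of it; z points along the fingers, y is the line along which they close (so a half turn about z gives the same grasp; the last joint's range is limited). The gripper opens to 95 mm and grips with 3 to 60 N. Pads are 20 mm wide; open, the fingers measure 119 mm over their backs; the gripper's body (75 mm by 180 mm) begins 59 mm behind the grasp point.
Start: joints at [-0.106, 0.491, 1.559, -0, 1.092, -0.106], TCP at [0.625, 0, 0.24] pointing down, gripper open.
Joint ranges: [-3.1, 3.1], [-0.84, 2.19], [0.05, 2.79], [-1.13, 4.28], [0.06, 2.93], [-2.69, 2.69]. Speed limits (rad/s): [2.22, 2.22, 2.79, 3.14, 3.14, 3.14].

INTERFACE

Orientations are given as a unit quaternion [x, y, z, w].
In Python, from plant import readout, imaging, order, models gives the robot as it stands.
- The arm moves only by the tool jog_arm, never from a script. Its argument "deltas" is a list that holds one entry, the list of rows, each a list of 5 numbers: the shift along the tool's x, y, z in cm, then the turn about the tool's z in rad, then the finger opening in cm, from 0 to 9.51. In form: [[[dx, dy, dz, yaw, claw], ...]]. A call has 1 to 12 rows; each row is the pose to reach, as a shift and turn from the pose commanded when the call began, along the tool's axes at that moment; what a row does not reach only later rows make up. A row lasts 1/8 s, in which the tool goes at most 62.5 mm and 10.7 degrees, less where a joint would pass 70% of its speed; a pose out of reach is approached as far as the arm can. A call with a gripper value outside its range is refused whole. The fingers move at their own pace and stop on an object; the grip force is fixed at half the most. Time passes only in rows, so rows that repeat a pose let the fingers close. It gives the time, the measured TCP pose, the force, the opening and the grip force at its end, in the units of the state.
- readout.observe(): the state, without advancing time (a new reading comes with each control period).
- imaging.capture(name): name is "scene" or "side" or "wrist"; returns a dict with "image" (400x640x3 uint8, red, green, blue), "fovy" (degrees; the focal length in pixels is half the picture's height over the tangent of half this angle, whatever the lens; pixels are square), "cx", "cy" (the principal point, pixels), "R" (3x3) and "t" (3): a world point X has camera coordinates R X + t. Camera axes: x right, y down, z forward; pixel columns grow to the right and rows downward; lengths in m; the calibration is good to about 2 mm. A picture is of the moment at which its call begins. There is no depth.
- order.sign_off(): hands the job in; it is judged then, once.
Trained networks look in a picture, given as the dict that the camera call returned (one of the last four; its "shot" number tells which), for a name from the list of things; names that differ only in an ending like _2 or _b are one class to them, and where a whole thing is asked for, a point or a joint stands for the part that bears it (a point fixed in the world has none). Each returns a list of dicts, best first, with "conf" (0 to 1); they miss things now and then, are a little off and sometimes report something else, mostly with a low value. They report only what shows in the picture. A call takes as long as a camera call.
- models.find_in(thing, picture): "bbox" ([centre column, centre row, width, height] in pixels, round what is visible of it).
- models.silhouettes(thing, picture): "pixels" (400x640 bool, what is visible of it) and "bbox" ([centre column, centre row, width, height] in pixels, round what is visible of it).
- models.tip_of(thing, picture): "point" ([column, row] in pixels: a listed point, or the origin of a listed thing).
The state is a dict: "time_s": time; "joint_pos": joint angles; "joint_velocities": joint speeds; "joint_torque": joint torques, N m; "eef_pos": TCP position; "tool_rot": TCP orientation; "contact_force": force on the tool from outside, world axes, zero at the start; "wrist_torque": the same for the moment, N m; "gripper_width": finger opening in m; "grasp_force": force on a finger pad.
Only numpy, scipy, OpenCV 4.12 (cv2) and the standard library are available. Lean on these libraries where they do the work, as an engineer would, in place of code of your own. Each camera call takes 0.05 s, during which the arm holds its last target. There are 200 camera calls.

TASK

The long wooden price-card holder has been left askew on the market counter: push it along the counter, working at one end and then the other, until its far long side lies flush and parallel against the fixed edge rail, with no end sticking out past the rail's ends. Do not lift or tip it, and leave the short card holder and the steel bowl where they stand.

Things in the scene. Friction and masses are not known exactly. Their poses are not given: they have to be found in the camera images.
- long_holder: The long price-card holder: loose wooden bar of medium brown wood, 280 mm long (its y axis), 40 mm wide (x), 24 mm high, 0.2 to 0.45 kg, slides on the counter when pushed; four blank paper cards stand in a row along its top, 8 mm beyond its centre line (+x), and reach 50 mm above the counter. Origin: centre of its underside. +x is its far side, turned towards the rail; push on the plain long face at -x.
- edge_rail: The fixed edge rail: straight dark wooden bar screwed to the counter on the customers' side, 500 mm long (its y axis), 30 mm high, 24 mm thick. Origin: on the counter, at the middle of the face turned to the robot; x points away from the robot, so the rail takes up x = 0 to 24 mm. Flush against it, the long holder's origin is at x = -20 mm in this frame. Turned up to 20 degrees; the way to it is clear.
- short_holder: The short card holder, a bystander: same wood and section but only 150 mm long (its y axis), with two cards; loose, to the left or right of the work. Origin: centre of its underside. Not to be moved.
- steel_bowl: Small open steel bowl, a bystander: 110 mm across the rim, 45 mm high, loose, on the other side of the work from the short holder. Origin: centre of its underside. Not to be moved.

How it is judged:
At the end, for the whole second after the job is handed in: The long holder lies flat and at rest on the counter against the rail: the middle of its far side within 10 mm of the rail's face, within 10 degrees of parallel, and its middle within 110 mm of the rail's middle along it, so that no end sticks out (x of long_holder in the frame of edge_rail between -0.03 and -0.01 m and y of long_holder in the frame of edge_rail between -0.11 and 0.11 m and angle between the y axis of long_holder and the y axis of edge_rail, either way round below 0.175 rad and height (world z) of long_holder below 0.01 m and angle between long_holder's own z axis and vertical below 0.1 rad and linear speed of long_holder below 0.01 m/s); the robot touches nothing.
It fails at once if the long holder is lifted more than 20 mm or tipped more than 20 degrees (height (world z) of long_holder above 0.02 m or angle between long_holder's own z axis and vertical above 0.35 rad).
It fails at once if the short holder is moved more than 25 mm (distance of short_holder from where it was at the start of the episode above 0.025 m).
It fails at once if the steel bowl is moved more than 25 mm (distance of steel_bowl from where it was at the start of the episode above 0.025 m).
It also fails if it takes over 51 s, if anything falls off the work surface, if the arm or the gripper's body presses on something with over 40 N, if the wrist force passes 120 N, or if a joint passes its speed limit or range.

## Working session

There is one attempt and no reset: what is moved stays moved. The work goes in short steps, Python scripts to look and compute and a tool call to move; the robot and the scene stay as the last step left them, time stands still between calls to the robot, and variables do not carry over. Pictures are saved under pics/ and viewed, at most 10 in all, crops included, and the job is handed in when it is done.

Besides the shell and the picture viewer there is one more tool, called as name(argument=value, ...) on one line, values as JSON. jog_arm: Moves the arm, as the interface text tells. Its arguments: {"type":"object","properties":{"deltas":{"type":"array"}},"required":["deltas"]}

```bash
mkdir -p pics; cat > h.py <<'E'
import numpy as np, cv2
from plant import readout, imaging, order, models
def ray(p,uv,z):
    f=200/np.tan(np.radians(p["fovy"])/2); R=np.array(p["R"]);t=np.array(p["t"])
    d=R.T@np.array([(uv[0]-p["cx"])/f,(uv[1]-p["cy"])/f,1]); c=-R.T@t
    return c+d*(z-c[2])/d[2]
E
python3 - <<'E'
from h import *
print(readout.observe()["tool_rot"])
for n in("scene","side"):
    p=imaging.capture(n); cv2.imwrite(f"pics/{n}0.png",p["image"][:,:,::-1])
    print(n,"cam",-np.array(p["R"]).T@p["t"],p["fovy"])
    for th in("long_holder","edge_rail","short_holder","steel_bowl"):
        for r in models.tip_of(th,p)[:2]: print(th,"tip",np.round(r["point"]),r["conf"],ray(p,r["point"],0).round(3))
        for r in models.silhouettes(th,p)[:1]:
            m=r["pixels"].astype(np.uint8); q=cv2.minAreaRect(cv2.findNonZero(m)); print("  sil",r["conf"],cv2.boxPoints(q).round().tolist(),[ray(p,c,0.0).round(3)[:2].tolist() for c in cv2.boxPoints(q)])
E
```

```text
[ 7.07113051e-01  7.07100297e-01 -3.50604829e-04 -4.23863513e-04]
scene cam [1.38167103 0.58386554 0.67236943] 44.07348815717475
long_holder tip [342. 222.] 0.7 [0.558 0.103 0.   ]
long_holder tip [300. 240.] 0.31 [0.667 0.059 0.   ]
  sil 0.67 [[286.0, 208.0], [293.0, 187.0], [402.0, 225.0], [395.0, 246.0]] [[0.58, -0.044], [0.489, -0.087], [0.495, 0.228], [0.576, 0.248]]
edge_rail tip [297. 240.] 0.63 [0.671 0.052 0.   ]
edge_rail tip [457. 260.] 0.28 [0.548 0.381 0.   ]
  sil 0.6 [[211.0, 205.0], [221.0, 187.0], [396.0, 279.0], [387.0, 297.0]] [[0.667, -0.211], [0.589, -0.251], [0.672, 0.298], [0.729, 0.305]]
short_holder tip [246. 179.] 0.72 [ 0.52  -0.221  0.   ]
  sil 0.82 [[214.0, 180.0], [260.0, 154.0], [269.0, 169.0], [223.0, 196.0]] [[0.572, -0.29], [0.384, -0.282], [0.446, -0.201], [0.619, -0.214]]
steel_bowl tip [455. 264.] 0.57 [0.564 0.381 0.   ]
side cam [ 0.41585905 -0.85664868  0.86793253] 52.48316046305355
long_holder tip [310. 203.] 0.87 [0.556 0.082 0.   ]
  sil 0.87 [[294.0, 169.0], [309.0, 166.0], [325.0, 228.0], [310.0, 232.0]] [[0.528, 0.26], [0.58, 0.272], [0.58, -0.036], [0.536, -0.044]]
edge_rail tip [348. 204.] 0.81 [0.673 0.054 0.   ]
  sil 0.91 [[339.0, 152.0], [351.0, 150.0], [369.0, 265.0], [357.0, 267.0]] [[0.705, 0.339], [0.749, 0.343], [0.673, -0.193], [0.641, -0.194]]
short_holder tip [319. 283.] 0.74 [ 0.529 -0.228  0.   ]
  sil 0.67 [[286.0, 271.0], [345.0, 265.0], [347.0, 286.0], [289.0, 292.0]] [[0.451, -0.174], [0.61, -0.181], [0.6, -0.25], [0.449, -0.243]]
steel_bowl tip [300. 150.] 0.96 [0.561 0.371 0.   ]
  sil 0.61 [[283.0, 136.0], [305.0, 127.0], [313.0, 148.0], [292.0, 157.0]] [[0.513, 0.477], [0.602, 0.524], [0.612, 0.375], [0.528, 0.335]]
```

View pics/scene0.png

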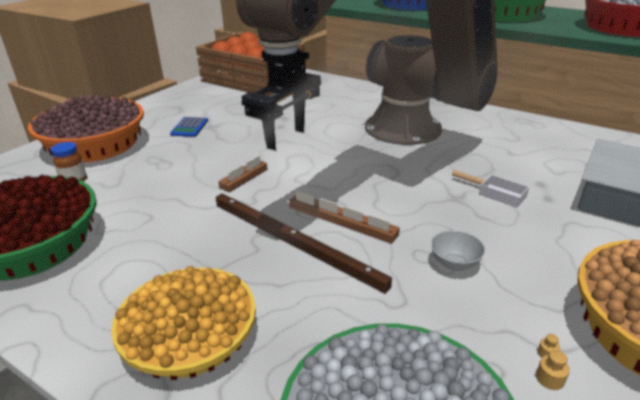

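View pics/side0.png

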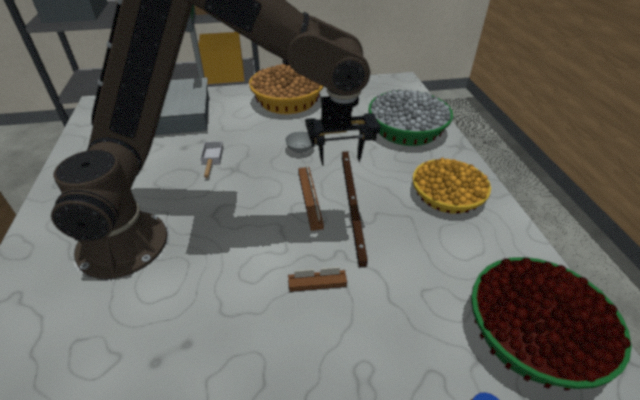

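The scene view shows the long holder between (290,205) and (398,238), and the rail from (217,198) to (390,287). The short holder is at (244,174) and the bowl at (457,253). The networks agree with this, so I'll fit poses to the silhouettes in both views.

```bash
cat >> h.py <<'E'
from scipy.optimize import differential_evolution
G={"long_holder":[(-.02,.02,-.14,.14,0,.024),(.007,.009,-.125,.125,.024,.05)],
"short_holder":[(-.02,.02,-.075,.075,0,.024),(.007,.009,-.06,.06,.024,.05)],"edge_rail":[(0,.024,-.25,.25,0,.03)]}
def render(p,th,q):
    f=200/np.tan(np.radians(p["fovy"])/2); m=np.zeros((400,640),np.uint8); c,s=np.cos(q[2]),np.sin(q[2])
    for b in G[th]:
        X=np.array([[x*c-y*s+q[0],x*s+y*c+q[1],z] for x in b[:2] for y in b[2:4] for z in b[4:]])
        C=X@np.array(p["R"]).T+p["t"]; uv=C[:,:2]/C[:,2:]*f+[p["cx"],p["cy"]]
        cv2.fillConvexPoly(m,cv2.convexHull((uv*16).round().astype(np.int32)),1,cv2.LINE_8,4)
    return m
def fit(th,P,g):
    M=[(p,r[0]["pixels"]) for p in P if (r:=models.silhouettes(th,p))]
    def cost(q):
        return -sum((k&a).sum()/((k|a).sum()+1) for p,a in M for k in [render(p,th,q)>0])/len(M)
    r=differential_evolution(cost,[(g[0]-.06,g[0]+.06),(g[1]-.06,g[1]+.06),(g[2]-.5,g[2]+.5)],maxiter=50,popsize=12,seed=1)
    return r.x.round(4),round(r.fun,3)
def rel(l,r):
    d=l[:2]-r[:2];c,s=np.cos(r[2]),np.sin(r[2]); return np.round([c*d[0]+s*d[1],-s*d[0]+c*d[1],l[2]-r[2]],4)
E
python3 - <<'E'
from h import *
P=[imaging.capture("scene"),imaging.capture("side")]
r=fit("edge_rail",P,(.672,.053,-.1)); l=fit("long_holder",P,(.557,.09,0)); print(r,l,rel(l[0],r[0]))
for p in P: print(fit("long_holder",[p],(.557,.09,0)),fit("edge_rail",[p],(.672,.053,-.1)))
print(fit("short_holder",P,(.525,-.225,1.5)))
E
```

```text
(array([ 0.6718,  0.0506, -0.1182]), np.float64(-0.439)) (array([ 0.5574,  0.1016, -0.0015]), np.float64(-0.904)) [-0.1196  0.0372  0.1167]
(array([ 0.5546,  0.0993, -0.0244]), np.float64(-0.898)) (array([ 0.6718,  0.0506, -0.1182]), np.float64(-0.877))
(array([0.5569, 0.0956, 0.0024]), np.float64(-0.923)) (array([ 0.6121,  0.1104, -0.5127]), np.float64(-0.119))
(array([ 0.5243, -0.2276,  1.5709]), np.float64(-0.904))
```

jog_arm(deltas=[[[2, -3, 0, -0.18, 9.5], [4, -6, 0, -0.36, 9.5], [6, -9, 0, -0.54, 9.5], [8, -12, 0, -0.72, 9.5], [11.1, -14.7, 0, -0.9, 9.5], [11.1, -14.7, 0, -1.08, 9.5], [11.1, -14.7, 0, -1.26, 9.5], [11.1, -14.7, 4, -1.44, 9.5], [11.1, -14.7, 9, -1.452, 9.5], [11.1, -14.7, 14, -1.452, 9.5], [11.1, -14.7, 16, -1.452, 9.5], [11.1, -14.7, 16, -1.452, 9.5]]])

```text
time_s: 3.0
eef_pos: [0.4776, 0.1109, 0.0786]
tool_rot: [0.059, 0.998, -0.0, -0.001]
contact_force: [-0.4, -0.6, 0.8]
gripper_width: 0.0954
grasp_force: 0.0
```

```bash
python3 - <<'E'
from h import *
s=readout.observe();print(s["time_s"],s["eef_pos"],s["tool_rot"],s["contact_force"])
P=[imaging.capture("scene"),imaging.capture("side")]
R=np.array([.6718,.0506,-.118])
for p in P: print(fit("long_holder",[p],(.557,.09,0)),fit("edge_rail",[p],(.672,.053,-.1)))
cv2.imwrite("pics/scene1.png",P[0]["image"][:,:,::-1])
E
```

```text
3.0 [0.47755786 0.11094668 0.07858804] [ 5.94023384e-02  9.98233284e-01 -2.12046221e-04 -1.27629985e-03] [-0.42729068 -0.59862479  0.79846703]
(array([ 0.556 ,  0.0996, -0.0219]), np.float64(-0.901)) (array([ 0.6701,  0.0537, -0.1256]), np.float64(-0.94))
(array([ 0.5568,  0.1013, -0.0046]), np.float64(-0.929)) (array([ 0.6729,  0.0537, -0.1267]), np.float64(-0.907))
```

View pics/scene1.png

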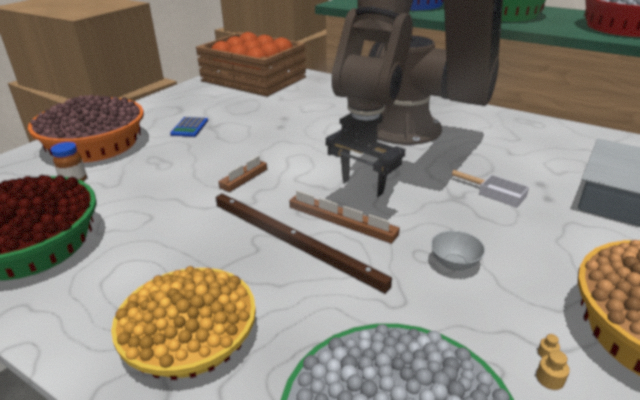

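The fingers stand clear behind the holder at (345,180) and (382,190), and nothing else has moved. Next I'll go down and push.

jog_arm(deltas=[[[0, 0, 2.5, 0.008, 9.5], [0, 0, 4.6, 0.008, 9.5], [-1.5, 0, 4.6, 0.008, 9.5], [-3, 0, 4.6, 0.008, 9.5], [-4, 0, 4.6, 0.008, 9.5], [-5, 0, 4.6, 0.008, 9.5], [-6, 0, 4.6, 0.008, 9.5], [-7, 0, 4.6, 0.008, 9.5], [-8, 0, 4.6, 0.008, 9.5], [-9, 0, 4.6, 0.008, 9.5], [-10, 0, 4.6, 0.008, 9.5], [-10, 0, 4.6, 0.008, 9.5]]])

```text
time_s: 4.8
eef_pos: [0.5785, 0.099, 0.0336]
tool_rot: [0.063, 0.998, 0.0, 0.001]
contact_force: [-0.2, -0.0, 0.5]
gripper_width: 0.0949
grasp_force: 0.0
```

```bash
cat > m.py <<'E'
from h import *
import sys
s=readout.observe();print(s["time_s"],s["eef_pos"],s["contact_force"])
R=np.array([.6715,.0537,-.126]); P=[imaging.capture("scene"),imaging.capture("side")]
e=np.array([*s["eef_pos"][:2],0]); print("tcp",rel(e,R))
for p in P: l=fit("long_holder",[p],(.62,.09,-.1)); print(l,rel(l[0],R))
cv2.imwrite(f"pics/scene{sys.argv[1]}.png",P[0]["image"][:,:,::-1])
E
python3 m.py 2
```

```text
4.8 [0.57854584 0.09901446 0.03357647] [-0.20858997 -0.0218245   0.5185961 ]
tcp [-0.0979  0.0333  0.126 ]
(array([ 0.6082,  0.0882, -0.138 ]), np.float64(-0.926)) [-0.0671  0.0263 -0.012 ]
(array([ 0.6101,  0.0873, -0.1277]), np.float64(-0.641)) [-0.0651  0.0256 -0.0017]
```

View pics/scene2.png

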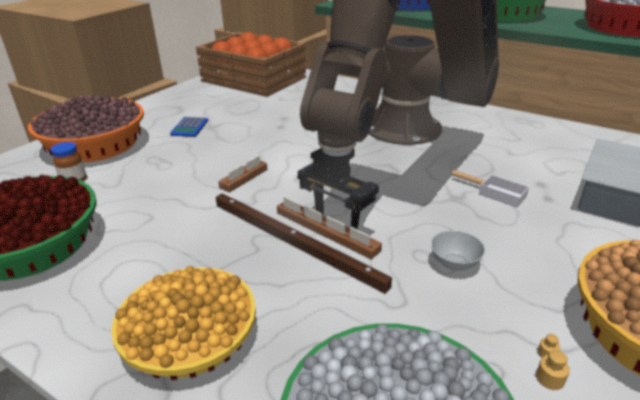

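The holder is now parallel to the rail, from (278,207) to (380,250), with about 46 mm left to go.

jog_arm(deltas=[[[-0.8, 0, 0, 0, 9.5], [-1.6, 0, 0, 0, 9.5], [-2.4, 0, 0, 0, 9.5], [-3.2, 0, 0, 0, 9.5], [-3.7, 0, 0, 0, 9.5], [-4.1, 0, 0, 0, 9.5], [-4.3, 0, 0, 0, 9.5], [-4.3, 0, 0, 0, 9.5]]])

```text
time_s: 6.0
eef_pos: [0.6203, 0.0937, 0.0337]
tool_rot: [0.063, 0.998, 0.0, 0.0]
contact_force: [-0.3, -0.0, -0.2]
gripper_width: 0.095
grasp_force: 0.1
```

```bash
python3 m.py 3
```

```text
6.0 [0.62026134 0.09369501 0.0337249 ] [-0.26796468 -0.04315524 -0.23647881]
tcp [-0.0559  0.0332  0.126 ]
(array([ 0.6407,  0.0816, -0.1713]), np.float64(-0.654)) [-0.0341  0.0238 -0.0453]
(array([ 0.6595,  0.0885, -0.2227]), np.float64(-0.503)) [-0.0163  0.033  -0.0967]
```

jog_arm(deltas=[[[-0.1, 0, 0, 0, 9.5], [-0.2, 0, 0, 0, 9.5], [-0.3, 0, 0, 0, 9.5], [-0.4, 0, 0, 0, 9.5], [-0.4, 0, 0, 0, 9.5]]])

```text
time_s: 6.82
eef_pos: [0.6241, 0.0932, 0.0336]
tool_rot: [0.063, 0.998, 0.0, 0.0]
contact_force: [-3.3, 0.7, 1.9]
gripper_width: 0.0952
grasp_force: 1.5
```

jog_arm(deltas=[[[-0.1, 0, 0, 0, 9.5], [-0.15, 0, 0, 0, 9.5], [-0.15, 0, 0, 0, 9.5]]])

```text
time_s: 7.2
eef_pos: [0.6246, 0.0931, 0.0336]
tool_rot: [0.063, 0.998, -0.0, -0.001]
contact_force: [-8.1, 1.1, 6.4]
gripper_width: 0.0948
grasp_force: 4.0
```

The force is rising while the tool has stopped moving, so the holder is seated against the rail. I'll back off, rise and check.

jog_arm(deltas=[[[1, 0, 0, 0, 9.5], [3, 0, 0, 0, 9.5], [6, 0, 0, 0, 9.5], [10, 0, 0, 0, 9.5], [13, 0, -4, 0, 9.5], [13, 0, -9, 0, 9.5], [13, 0, -14, 0, 9.5], [13, 0, -14, 0, 9.5]]])

```text
time_s: 8.2
eef_pos: [0.4979, 0.1097, 0.1769]
tool_rot: [0.063, 0.998, 0.001, 0.004]
contact_force: [0.4, -0.2, -1.7]
gripper_width: 0.0951
grasp_force: 0.0
```

```bash
python3 m.py 4
```

```text
8.2 [0.49785205 0.10966466 0.17690757] [ 0.40559606 -0.17012913 -1.69410457]
tcp [-0.1793  0.0337  0.126 ]
(array([ 0.6451,  0.0837, -0.1772]), np.float64(-0.565)) [-0.03    0.0264 -0.0512]
(array([ 0.6562,  0.086 , -0.1351]), np.float64(-0.904)) [-0.0192  0.0301 -0.0091]
```

View pics/scene4.png

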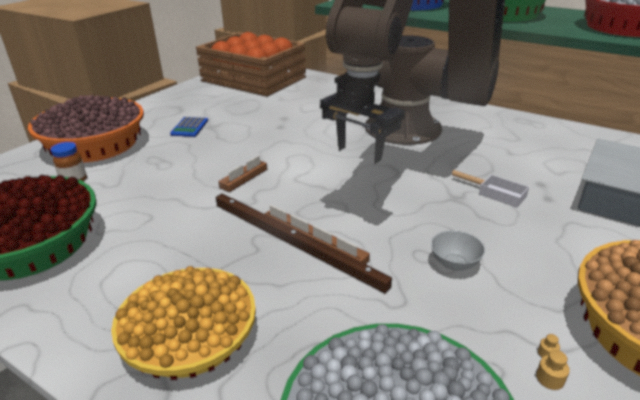

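The holder lies flush along the rail, from (266,210) to (368,258). The side view, where it isn't hidden by the rail, fits x = -19 mm and y = 30 mm at -0.5°. The short holder and bowl haven't moved.

```bash
python3 -c "
from plant import order; print(order.sign_off())"
```

```text
the job is handed in; nothing more can be done
None
```

I pushed the long holder flush and parallel against the rail (last side-view fit: 1 mm from flush, 0.5° off parallel, about 30 mm off the rail's middle), left the short holder and bowl unmoved, and handed the job in at about 8 s; no verdict came back.

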